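Eject the spare-blade cassette from the scroll saw

TASK

The spare-blade cassette sits latched in its bay in the top of the scroll saw's green housing: press it down until the push-push latch trips, let it spring up, draw it out and put it in the empty stock bin (not in the two bins with wooden sticks). Leave the bin standing level and the cassette lying or standing inside it.

Things in the scene. Friction and masses are not known exactly. Their poses are not given: they have to be found in the camera images.
- cassette_center (a point): Centre of the grey blade cassette (loose, about 80 g), 56 mm long (its x) x 20 thick (its y) x 60 tall (its z), upright in a close-fitting bay of the saw. Latched, its flat top is 9.5 mm above the housing (its centre 20.5 mm below the mouth) and it cannot be pulled out. Sprung up, its top is 33 mm above the housing; it then stands loose, to be gripped across the 20 mm and drawn straight up.
- eject_carriage (a joint): Height (m) of the spring carriage under the cassette: 0 latched, -0.006 pressed to the stop, +0.024 sprung up (and when empty). Pressing the cassette's top 3 to 4 mm deeper (4 to 5 N, stop at 6 mm) trips the latch for good; let go, it springs up within half a second and stays up.
- bay_mouth (a point): Centre of the bay's mouth in the flat top of the fixed saw's dark green housing, 80 mm above the bench. x along the bay's long side to the saw's rear, y to its left, z up. Around it the top is clear 44 mm to +y (housing edge), 79 mm to -y (aluminium table 10 mm higher); saw arm, 230 mm above the bench, 155 mm to -y; round black cap 8 mm high centred 82 mm to -x.
- bin_floor (a point): Centre of the inner floor (3 mm above the bench) of the empty one of three equal orange-yellow open bins, loose: outside 140 mm (its x) x 120 mm (its y) x 36 mm high, walls 3 mm, z up. The other two hold wooden sticks, one a neat layer, one a jumbled heap; the three swap places.
There are look-alikes about, which are no part of the job. Leave any blue look-alike of the part that bears bin_floor alone.

How it is judged:
On the way, in this order (a step that is already met when the one before it is completed fails the run):
1. the cassette is pressed at least about 1.5 mm deeper into its bay (z of cassette_center in the frame of bay_mouth below -0.022 m and horizontal distance between cassette_center and bay_mouth below 0.01 m).
2. the latch has tripped and the carriage has sprung up by more than 18 mm (value of joint eject_carriage above 0.018 m), for 0.1 s.
At the end, for the whole second after the job is handed in: The cassette rests inside the empty bin, standing or lying: its centre between the bin's walls (within 65 mm along the bin's length and 55 mm along its width of the floor's centre) and less than 40 mm above the bin's floor, at rest; the bin stands level (within 0.1 rad) on the bench (x of cassette_center in the frame of bin_floor between -0.065 and 0.065 m and y of cassette_center in the frame of bin_floor between -0.055 and 0.055 m and z of cassette_center in the frame of bin_floor below 0.04 m and angle between bin_floor's own z axis and vertical below 0.1 rad and height (world z) of bin_floor below 0.012 m and linear speed of cassette below 0.03 m/s); the robot touches nothing.
It also fails if it takes over 51 s, if anything falls off the work surface, if the arm or the gripper's body presses on something with over 40 N, if the wrist force passes 120 N, or if a joint passes its speed limit or range.

ROBOT

A 6-joint arm with a two-finger parallel gripper is mounted at the origin on the work surface. World frame = base frame: x ahead of the robot, y to its left, z up, the work surface at z = 0. Lengths are in m, angles in rad, forces in N, time in s.
With the tool pointing down it reaches from about 0.35 to 0.975 m from the base axis. Payload 17.4 kg.
Tool frame: the origin (TCP) lies on the centre line of the jaws, within the pads' length; the fingertips stand 25 mm ahead of it and the grasp point (between the pads) lies 6 mm ahead of it; z points along the fingers, y is the line along which they close (so a half turn about z gives the same grasp; the last joint's range is limited). The gripper opens to 85 mm and grips with 20 to 120 N. Pads are 22 mm wide; open, the fingers measure 114 mm over their backs; the gripper's body (76 mm by 85 mm) begins 54 mm behind the grasp point. The pads swing forward as they close: fully open they stand 13 mm farther back than shut.
Start: joints at [1.177, 0.116, 1.442, -0, 1.584, -0.038], TCP at [0.235, 0.633, 0.256] pointing down, gripper open.
Joint ranges: [-2.83, 2.83], [-0.83, 2.19], [0.07, 2.5], [-1.14, 4.28], [0.01, 3], [-2.97, 2.97]. Speed limits (rad/s): [1.89, 1.89, 2.22, 3.14, 3.14, 3.14].

INTERFACE

Orientations are given as a rotation vector (axis times angle).
In Python, from station import get_obs, snapshot, close_job, search_frame, trace, landmark_of gives the robot as it stands. The module is installed in compiled form; this text tells all that it offers.
- The arm moves only by the tool jog_arm, never from a script. Its argument "deltas" is a list of rows, each a list of 7 numbers: the turn, a rotation vector about the world's x, y, z in rad, then the shift along the world's x, y, z in mm, then the closure, from 0 (fully open) to 1 (shut). In form: [[ax, ay, az, tx, ty, tz, hand], ...]. A call has 1 to 10 rows; each row shifts and turns the commanded pose from where the row before left it; what a row does not reach is not made up. A row lasts 1/8 s, in which the tool goes at most 62.5 mm and 10.7 degrees, less where a joint would pass 70% of its speed; a pose out of reach is approached as far as the arm can. A call is refused whole if a number of a shift passes 62.5 or a number of a turn 0.188, either way. A call with a gripper value outside its range is refused whole. The fingers move at their own pace and stop on an object; "grip_force" is the grip in N (left out, the last holds). Time passes only in rows, so rows that do not move let the fingers close. It gives the time, the measured TCP pose, the force, the opening and the grip force at its end, in the units of the state.
- get_obs(): the state, without advancing time (a new reading comes with each control period).
- snapshot(name): name is "scene" or "top"; returns a dict with "pixels" (400x640x3 uint8, red, green, blue), "fov_y" (degrees; the focal length in pixels is half the picture's height over the tangent of half this angle, whatever the lens; pixels are square), "cx", "cy" (the principal point, pixels), "camera_from_world" (4x4, takes a point from world to camera coordinates). Camera axes: x right, y down, z forward; pixel columns grow to the right and rows downward; lengths in m; the calibration is good to about 2 mm. A picture is of the moment at which its call begins. There is no depth.
- close_job(): hands the job in; it is judged then, once.
Trained networks look in a picture, given as the dict that the camera call returned (one of the last four; its "shot" number tells which), for a name from the list of things; names that differ only in an ending like _2 or _b are one class to them, and where a whole thing is asked for, a point or a joint stands for the part that bears it (a point fixed in the world has none). Each returns a list of dicts, best first, with "conf" (0 to 1); they miss things now and then, are a little off and sometimes report something else, mostly with a low value. They report only what shows in the picture. A call takes as long as a camera call. They do not tell look-alikes from the thing itself.
- search_frame(label, picture): "at" ([x, y, z] in m, in the coordinates of the camera as it stood for that picture, good to about 4 mm: the middle of the surface that is visible of it).
- trace(label, picture): "pixels" (400x640 bool, what is visible of it).
- landmark_of(label, picture): "at" ([x, y, z] in m, in the coordinates of the camera as it stood for that picture, good to about 4 mm: a listed point, or the origin of a listed thing).
The state is a dict: "t": time; "joint_positions": joint angles; "dq": joint speeds; "tau": joint torques, N m; "position": TCP position; "ee_rot": TCP orientation; "force": force on the tool from outside, world axes, zero at the start; "moment": the same for the moment, N m; "gripper_width": finger opening in m; "grasp_force": force on a finger pad.
Only numpy, scipy, OpenCV 4.12 (cv2) and the standard library are available. Lean on these libraries where they do the work, as an engineer would, in place of code of your own. Each camera call takes 0.05 s, during which the arm holds its last target. There are 200 camera calls.

## Working session

There is one attempt and no reset: what is moved stays moved. The work goes in short steps, Python scripts to look and compute and a tool call to move; the robot and the scene stay as the last step left them, time stands still between calls to the robot, and variables do not carry over. Pictures are saved under pics/ and viewed, at most 10 in all, crops included, and the job is handed in when it is done.

Besides the shell and the picture viewer there is one more tool, called as name([rows], argument=value, ...), one row to a line, values as JSON. jog_arm: Moves the arm, as the interface text tells. Its arguments: {"type":"object","properties":{"deltas":{"type":"array"},"grip_force":{"type":"number"}},"required":["deltas"]}

```bash
mkdir -p pics
cat > h.py <<'E'
import numpy as np, cv2
from station import *
def w(p,s): 
    T=np.linalg.inv(s["camera_from_world"]); return (T@np.append(p,1))[:3]
def px(P,s):
    f=200/np.tan(np.radians(s["fov_y"])/2); c=s["camera_from_world"]@np.append(P,1)
    return np.array([s["cx"]+f*c[0]/c[2], s["cy"]+f*c[1]/c[2]])
def ray(u,v,z,s):
    f=200/np.tan(np.radians(s["fov_y"])/2); T=np.linalg.inv(s["camera_from_world"])
    d=T[:3,:3]@np.array([(u-s["cx"])/f,(v-s["cy"])/f,1]); o=T[:3,3]
    return o+d*(z-o[2])/d[2]
E
python3 - <<'E'
from h import *
np.set_printoptions(precision=4,suppress=True)
o=get_obs(); print(o["t"],o["position"],o["ee_rot"],o["gripper_width"])
for n in ("scene","top"):
    s=snapshot(n); cv2.imwrite(f"pics/{n}0.png",s["pixels"][:,:,::-1]); print(n,s["fov_y"],np.linalg.inv(s["camera_from_world"])[:3,3])
    for l in ("cassette_center","bay_mouth","bin_floor","eject_carriage"):
        for r in landmark_of(l,s): P=w(r["at"],s); print("  lm",l,r["conf"],P,px(P,s))
        try:
            for r in search_frame(l,s): P=w(r["at"],s); print("  sf",l,r["conf"],P,px(P,s))
        except Exception as e: print(e)
print(get_obs()["t"])
E
```

```text
0.0 [0.2351 0.6326 0.2555] [-0.5559 -3.0918  0.0019] 0.08565199620537041
scene 53.34348739704515 [1.0252 0.1274 0.6095]
  lm cassette_center 0.76 [ 0.5468 -0.1928  0.0645] [165.4471 218.5804]
  sf cassette_center 0.81 [ 0.5454 -0.1897  0.0956] [162.6153 206.4696]
  lm bay_mouth 0.7 [ 0.4437  0.1373 -0.0033] [343.1916 211.5046]
  lm bay_mouth 0.69 [ 0.5363 -0.1981  0.0804] [162.2042 208.4602]
  sf bay_mouth 0.57 [ 0.6092 -0.3002  0.0805] [ 90.1107 236.0609]
  lm bin_floor 0.97 [0.699  0.3019 0.0016] [440.8065 327.7673]
  sf bin_floor 0.96 [ 0.432   0.1347 -0.0027] [342.1058 207.2954]
  sf bin_floor 0.96 [0.6958 0.3084 0.0011] [444.4691 326.3263]
  sf bin_floor 0.64 [0.2625 0.288  0.0073] [407.9939 156.5863]Traceback (most recent call last):
  File "<stdin>", line 7, in <module>
ValueError: it knows: bay_mouth, bin_floor, cassette_center
```

View pics/scene0.png

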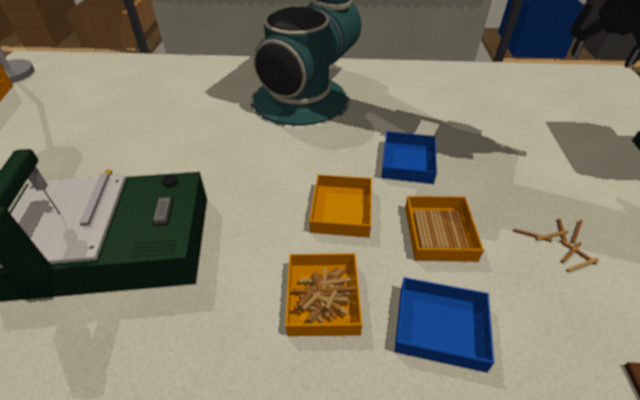

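The scene view shows the saw at left with the grey cassette at (162,210). The empty orange bin is at (342,206), and the stick bins are at (323,294) and (443,228). The blue look-alikes are at (410,157) and (445,325). I choose the orange bin at (342,206), about (0.44, 0.136), and check it from the top camera.

Run:
```python
from h import *
np.set_printoptions(precision=4,suppress=True)
for n in ("top","scene"):
    s=snapshot(n); print(n,s["fov_y"],np.linalg.inv(s["camera_from_world"])[:3,3])
    if n=="top": cv2.imwrite("pics/top0.png",s["pixels"][:,:,::-1])
    for l in ("cassette_center","bay_mouth","bin_floor"):
        for r in landmark_of(l,s): P=w(r["at"],s); print("  lm",l,r["conf"],P,px(P,s))
        for r in search_frame(l,s): P=w(r["at"],s); print("  sf",l,r["conf"],P,px(P,s))
    for l,z in (("cassette_center",.0895),("bin_floor",.036)):
        for r in trace(l,s):
            m=r["pixels"].astype(np.uint8); c=max(cv2.findContours(m,0,1)[0],key=cv2.contourArea)[:,0]
            W=np.array([ray(u,v,z,s)[:2]for u,v in c],np.float32); R=cv2.minAreaRect(W*1000)
            print("  tr",l,r["conf"],c.mean(0),m.sum(),R, "\n", cv2.boxPoints(R).round(1).tolist())
    x,y=(px([.545,-.19,.09],s)).astype(int); cr=s["pixels"][max(y-45,0):y+45,max(x-60,0):x+60,::-1]
    x,y=(px([.437,.136,.0],s)).astype(int); cb=s["pixels"][max(y-45,0):y+45,max(x-60,0):x+60,::-1]
    cv2.imwrite(f"pics/crop_{n}.png",np.hstack([cv2.resize(a,(400,300),interpolation=2) for a in (cr,cb)]))
```

```text
top 43.55129714944646 [0.336  0.0757 1.1293]
  lm cassette_center 0.67 [ 0.5411 -0.1944  0.0623] [459.4607 165.1109]
  sf cassette_center 0.88 [ 0.5393 -0.1933  0.0897] [462.2001 163.485 ]
  lm bay_mouth 0.68 [ 0.543  -0.1913  0.0794] [459.9511 162.7213]
  sf bay_mouth 0.6 [ 0.5608 -0.3121  0.0896] [518.7812 153.3426]
  lm bin_floor 0.93 [0.2712 0.2902 0.0108] [236.883  289.9648]
  lm bin_floor 0.7 [0.694  0.3016 0.0004] [237.1504 105.9337]
  lm bin_floor 0.6 [0.4405 0.1349 0.0078] [307.6435 213.9004]
  sf bin_floor 0.87 [0.2653 0.2937 0.0113] [235.2121 292.7257]
  sf bin_floor 0.86 [0.4429 0.134  0.0064] [308.1095 212.9048]
  sf bin_floor 0.77 [0.6982 0.3055 0.0048] [235.1923 103.6059]
  tr cassette_center 0.55 [462.0462 164.2769] 274 ((537.6209716796875, -193.61553955078125), (56.12809753417969, 22.601381301879883), 9.460613250732422) 
 [[508.1000061035156, -187.10000610351562], [511.79998779296875, -209.39999389648438], [567.2000122070312, -200.10000610351562], [563.4000244140625, -177.89999389648438]]
  tr bin_floor 0.97 [236.1525 292.1737] 3829 ((269.6646423339844, 287.331756591
[... 2007 characters left out ...]
55859375, 70.0999984741211], [543.2999877929688, 189.39999389648438], [373.3999938964844, 196.10000610351562]]
  tr bin_floor 0.95 [444.6556 323.9124] 7476 ((704.0137939453125, 299.01788330078125), (143.17491149902344, 137.78843688964844), 80.7898178100586) 
 [[624.5, 239.39999389648438], [760.5999755859375, 217.3000030517578], [783.5, 358.70001220703125], [647.5, 380.70001220703125]]
  tr bin_floor 0.9 [409.5    157.0258] 2574 ((292.59619140625, 284.47760009765625), (120.68746185302734, 180.14207458496094), 83.54061126708984) 
 [[196.3000030517578, 234.60000610351562], [375.29998779296875, 214.39999389648438], [388.8999938964844, 334.29998779296875], [209.89999389648438, 354.6000061035156]]
```

View pics/top0.png

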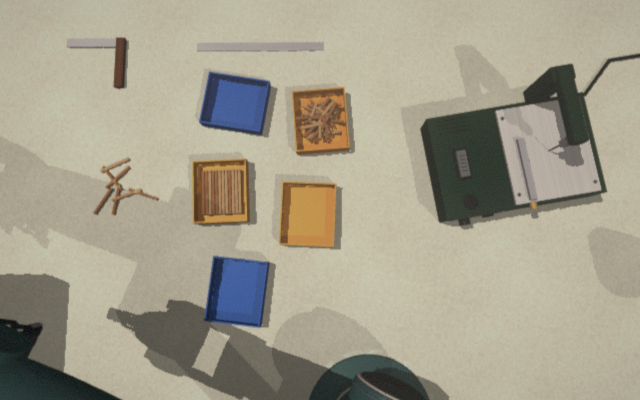

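View pics/crop_scene.png

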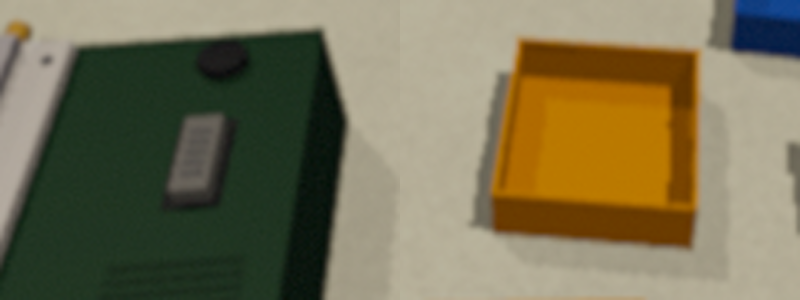

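The top view and crops confirm the cassette at top pixel (462,164), long axis about 9.7° from world x. The empty orange bin is at (308,214), about (0.439, 0.135). Both agree with the scene camera and the stated heights. I move above the cassette with the jaws shut.

jog_arm([
  [0,0,0.026,15,-41,-3,1],
  [0,0,0.026,15,-41,-3,1],
  [0,0,0.026,15,-41,-3,1],
  [0,0,0.026,15,-41,-3,1],
  [0,0,0.026,15,-41,-3,1],
  [0,0,0.026,15,-41,-3,1],
  [0,0,0.026,15,-41,-3,1],
  [0,0,0.026,15,-41,-3,1],
  [0,0,0.026,15,-41,-3,1],
  [0,0,0.026,15,-41,-3,1],
])

```text
t: 2.5
position: [0.3854, 0.2214, 0.2264]
ee_rot: [0.149, 3.137, 0.0]
force: [1.6, 0.2, 0.5]
gripper_width: 0.0
grasp_force: 0.0
```

jog_arm([
  [0,0,0.026,15,-41,-3,1],
  [0,0,0.026,15,-41,-3,1],
  [0,0,0.026,15,-41,-3,1],
  [0,0,0.026,15,-41,-3,1],
  [0,0,0.026,15,-41,-3,1],
  [0,0,0.026,15,-41,-3,1],
  [0,0,0.026,15,-41,-3,1],
  [0,0,0.026,15,-41,-3,1],
  [0,0,0.026,15,-41,-3,1],
  [0,0,0,0,0,0,1],
])

```text
t: 3.75
position: [0.5204, -0.1484, 0.1987]
ee_rot: [0.213, -3.133, -0.0]
force: [-0.3, 0.1, 0.9]
gripper_width: -0.0
grasp_force: 0.0
```

```bash
cat > st.py <<'E'
from h import *
from scipy.spatial.transform import Rotation as R
np.set_printoptions(precision=4,suppress=True)
o=get_obs(); M=R.from_rotvec(o["ee_rot"]).as_matrix()
print(o["t"],o["position"],"yaw_y",np.degrees(np.arctan2(M[1,1],M[0,1])),"z",M[:,2],o["force"],o["gripper_width"],o["grasp_force"],o["joint_positions"])
E
python3 st.py
```

```text
3.75 [ 0.5204 -0.1484  0.1987] yaw_y 97.7833193770858 z [-0.001   0.0001 -1.    ] [-0.3276  0.0759  0.9278] -1.2414716051196962e-05 0.0 [-0.3248 -0.1562  1.8031 -0.0003  1.4957 -2.0314]
```

jog_arm([
  [0,0,0.017,10,-23,0,1],
  [0,0,0.016,10,-23,-20,1],
  [0,0,0,0,0,-29,1],
  [0,0,0,0,0,-29,1],
  [0,0,0,0,0,0,1],
])

```text
t: 4.38
position: [0.5392, -0.1913, 0.1196]
ee_rot: [0.269, -3.127, -0.003]
force: [-0.1, 1.2, 0.1]
gripper_width: -0.0003
grasp_force: 0.0
```

```bash
cat > look.py <<'E'
import sys
from st import *
im=[]
for n in ("scene","top"):
    s=snapshot(n)
    x,y=px([.54,-.194,.09],s).astype(int); im.append(cv2.resize(s["pixels"][y-60:y+60,x-60:x+60,::-1],(400,400),interpolation=2))
    for r in trace("cassette_center",s)[:1]:
        m=r["pixels"].astype(np.uint8); c=max(cv2.findContours(m,0,1)[0],key=cv2.contourArea)[:,0]
        print(n,r["conf"],cv2.minAreaRect(np.array([ray(u,v,float(sys.argv[2]),s)[:2]for u,v in c],np.float32)*1000))
    for r in landmark_of("cassette_center",s)[:1]: print(n,"lm",r["conf"],w(r["at"],s))
cv2.imwrite(f"pics/{sys.argv[1]}.png",np.hstack(im))
E
python3 look.py above .0895
```

```text
4.375 [ 0.5392 -0.1913  0.1196] yaw_y 99.82572572327835 z [-0.0031  0.0013 -1.    ] [-0.1414  1.1893  0.1198] -0.00029947573924059165 0.0 [-0.3855 -0.0346  1.8219  0.0001  1.3577 -2.1278]
scene 0.75 ((557.8994140625, -189.3035888671875), (42.24517822265625, 22.678964614868164), 11.700265884399414)
scene lm 0.52 [ 0.5449 -0.1951  0.062 ]
```

View pics/above.png

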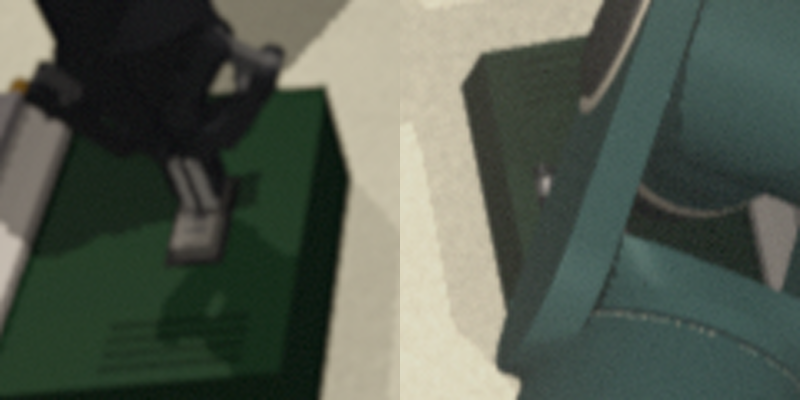

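The scene crop shows the shut tips over the cassette's top. Now I press slowly.

jog_arm([
  [0,0,0,0,-2,-3,1],
  [0,0,0,0,0,-2,1],
  [0,0,0,0,0,-1,1],
  [0,0,0,0,0,-1,1],
  [0,0,0,0,0,-1,1],
  [0,0,0,0,0,0,1],
])

```text
t: 5.42
position: [0.5402, -0.1943, 0.1134]
ee_rot: [-0.269, 3.13, -0.0]
force: [-0.9, -0.1, 3.6]
gripper_width: 0.0
grasp_force: 1.5
```

jog_arm([
  [0,0,0,0,0,-1,1],
  [0,0,0,0,0,-1,1],
  [0,0,0,0,0,0,1],
])

```text
t: 5.8
position: [0.5401, -0.1943, 0.1113]
ee_rot: [-0.269, 3.13, -0.0]
force: [-0.1, -0.4, 4.3]
gripper_width: 0.0002
grasp_force: 1.8
```

jog_arm([
  [0,0,0,0,0,-1,1],
  [0,0,0,0,0,0,1],
])

```text
t: 6.05
position: [0.5401, -0.1943, 0.1103]
ee_rot: [-0.269, 3.13, -0.0]
force: [-1.2, -0.9, 3.1]
gripper_width: -0.0002
grasp_force: 1.9
```

jog_arm([
  [0,0,0,0,0,-1,1],
  [0,0,0,0,0,0,1],
])

```text
t: 6.3
position: [0.5401, -0.1943, 0.1092]
ee_rot: [0.269, -3.13, -0.0]
force: [-1.3, -0.1, 3.8]
gripper_width: 0.0001
grasp_force: 1.8
```

jog_arm([
  [0,0,0,0,0,10,1],
  [0,0,0,0,0,25,1],
  [0,0,0,0,0,25,0.5],
  [0,0,0,0,0,15,0.2],
  [0,0,0,0,0,0,0.2],
  [0,0,0,0,0,0,0.2],
])

```text
t: 7.05
position: [0.5398, -0.1942, 0.1833]
ee_rot: [0.269, -3.129, -0.001]
force: [0.1, 0.3, -0.1]
gripper_width: 0.0682
grasp_force: 0.0
```

```bash
python3 look.py up .113
```

```text
7.05 [ 0.5398 -0.1942  0.1833] yaw_y 99.80961762729628 z [-0.0011  0.0005 -1.    ] [ 0.1476  0.3302 -0.104 ] 0.06821528589601299 0.0 [-0.3897 -0.0749  1.7541 -0.      1.4636 -2.1317]
scene 0.56 ((556.7836303710938, -184.39694213867188), (87.29976654052734, 35.482303619384766), 10.883316040039062)
scene lm 0.78 [ 0.5437 -0.1912  0.0869]
top lm 0.52 [ 0.5444 -0.1887  0.0782]
```

View pics/up.png

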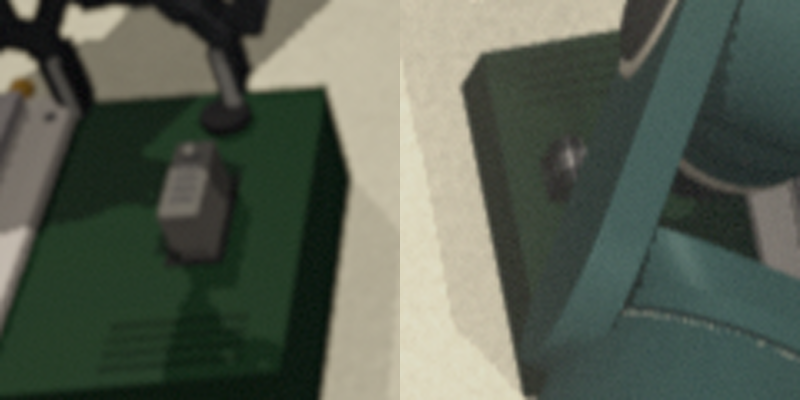

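The cassette has sprung up and stands clear of the housing. I go down with the jaws straddling it and grip.

jog_arm([
  [0,0,0,0,0,-25,0.4],
  [0,0,0,0,0,-25,0.4],
  [0,0,0,0,0,-15,0.4],
  [0,0,0,0,0,-6,0.4],
  [0,0,0,0,0,0,0.6],
  [0,0,0,0,0,0,0.7],
  [0,0,0,0,0,0,0.8],
  [0,0,0,0,0,0,0.9],
  [0,0,0,0,0,0,1],
  [0,0,0,0,0,0,1],
], grip_force=30)

```text
t: 8.6
position: [0.5404, -0.1944, 0.1137]
ee_rot: [-0.269, 3.129, -0.001]
force: [1.2, -3.1, 4.0]
gripper_width: 0.0192
grasp_force: 35.0
```

jog_arm([
  [0,0,0,0,0,3,1],
  [0,0,0,0,0,5,1],
  [0,0,0,0,0,10,1],
  [0,0,0,0,0,0,1],
])

```text
t: 9.1
position: [0.5401, -0.1943, 0.1317]
ee_rot: [-0.269, 3.13, -0.0]
force: [1.1, -3.3, 0.5]
gripper_width: 0.0192
grasp_force: 34.6
```

jog_arm([
  [0,0,0,0,0,20,1],
  [0,0,0,0,0,25,1],
  [0,0,0,0,0,25,1],
  [0,0,0,-5,15,0,1],
  [0,0,0,-10,32,0,1],
  [0,0,0,-10,32,0,1],
  [0,0,0,-10,32,0,1],
  [0,0,0,-10,32,0,1],
  [0,0,0,-10,32,0,1],
  [0,0,0,-10,32,0,1],
])

```text
t: 10.35
position: [0.4738, 0.0143, 0.2001]
ee_rot: [0.269, -3.128, -0.001]
force: [1.0, -0.1, -0.2]
gripper_width: 0.0192
grasp_force: 34.4
```

jog_arm([
  [0,0,0,-10,32,0,1],
  [0,0,0,-10,32,0,1],
  [0,0,0,-10,32,0,1],
  [0,0,0,-6,26,0,1],
  [0,0,0,0,0,-20,1],
  [0,0,0,0,0,-20,1],
  [0,0,0,0,0,0,1],
])

```text
t: 11.22
position: [0.4382, 0.134, 0.1587]
ee_rot: [0.267, -3.126, 0.001]
force: [0.2, 0.0, -0.8]
gripper_width: 0.0195
grasp_force: 34.3
```

Run:
```python
from st import *
s=snapshot("scene"); cv2.imwrite("pics/carry.png",s["pixels"][:,:,::-1])
for r in landmark_of("cassette_center",s)[:2]: print("lm",r["conf"],w(r["at"],s))
for r in landmark_of("bin_floor",s)+search_frame("bin_floor",s): print("bin",r["conf"],w(r["at"],s))
```

```text
11.225 [0.4382 0.134  0.1587] yaw_y 99.76674214784576 z [-0.0039 -0.001  -1.    ] [ 0.186  0.014 -0.755] 0.019493342480493694 34.33380603790283 [ 0.2411 -0.3302  2.0112 -0.0001  1.4646 -1.5001]
lm 0.58 [0.4411 0.1349 0.1296]
bin 0.69 [ 0.442   0.1344 -0.0008]
bin 0.65 [0.6964 0.3007 0.0063]
bin 0.59 [0.2692 0.2864 0.0032]
bin 0.98 [0.6963 0.3107 0.0038]
bin 0.76 [ 0.4381  0.1315 -0.0013]
bin 0.74 [0.2596 0.2925 0.0059]
bin 0.57 [ 0.605  -0.3004  0.0813]
```

View pics/carry.png

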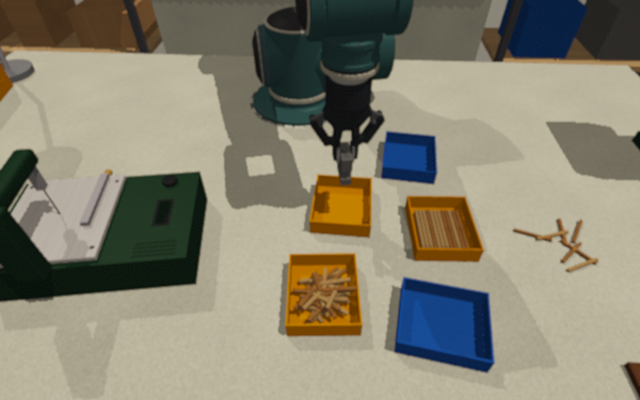

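The cassette is in the grip at (345,165), over the empty bin at (342,206), and the bay is empty. I lower it.

jog_arm([
  [0,0,0,1,1,-25,1],
  [0,0,0,0,0,-25,1],
  [0,0,0,0,0,-20,1],
  [0,0,0,0,0,-12,1],
  [0,0,0,0,0,-7,1],
  [0,0,0,0,0,-3,1],
  [0,0,0,0,0,0,1],
])

```text
t: 12.3
position: [0.4403, 0.1358, 0.0697]
ee_rot: [-0.269, 3.13, 0.0]
force: [-0.7, -0.1, -0.7]
gripper_width: 0.019
grasp_force: 34.4
```

jog_arm([
  [0,0,0,0,0,-3,1],
  [0,0,0,0,0,-1,1],
  [0,0,0,0,0,-1,1],
  [0,0,0,0,0,0,1],
])

```text
t: 12.8
position: [0.4401, 0.1357, 0.0643]
ee_rot: [0.269, -3.13, 0.0]
force: [0.1, 0.9, -0.2]
gripper_width: 0.0194
grasp_force: 34.4
```

jog_arm([
  [0,0,0,0,0,-1,1],
  [0,0,0,0,0,-1,1],
  [0,0,0,0,0,0,1],
])

```text
t: 13.18
position: [0.4404, 0.1358, 0.0641]
ee_rot: [-0.269, 3.13, -0.0]
force: [-13.1, -4.2, 24.7]
gripper_width: 0.0192
grasp_force: 37.7
```

Contact with the bin floor. I ease off 1 mm, open partway and withdraw straight up.

jog_arm([
  [0,0,0,0,0,1,1],
  [0,0,0,0,0,0.5,0.75],
  [0,0,0,0,0,0,0.6],
  [0,0,0,0,0,0,0.55],
  [0,0,0,0,0,0,0.55],
  [0,0,0,0,0,10,0.55],
  [0,0,0,0,0,25,0.55],
  [0,0,0,0,0,40,0.55],
  [0,0,0,0,0,50,0.55],
  [0,0,0,0,0,0,0.55],
])

```text
t: 14.42
position: [0.4414, 0.136, 0.1935]
ee_rot: [-0.268, 3.124, 0.002]
force: [0.9, 0.9, -0.7]
gripper_width: 0.0385
grasp_force: 0.0
```

Run:
```python
from st import *
s=snapshot("scene"); x,y=342,200
cv2.imwrite("pics/placed.png",cv2.resize(s["pixels"][y-80:y+80,x-100:x+100,::-1],(750,600),interpolation=2))
for r in landmark_of("cassette_center",s)[:2]: print("lm",r["conf"],w(r["at"],s))
for r in landmark_of("bin_floor",s): print("bin",r["conf"],w(r["at"],s))
```

```text
14.425 [0.4414 0.136  0.1935] yaw_y 99.80863467261182 z [ 0.0063  0.0016 -1.    ] [ 0.924   0.8753 -0.7252] 0.03846276448562216 0.0 [ 0.2437 -0.3465  1.9665  0.      1.515  -1.4983]
lm 0.57 [0.4442 0.1365 0.0317]
bin 0.94 [ 0.4401  0.1353 -0.002 ]
bin 0.83 [0.2685 0.282  0.0021]
bin 0.62 [0.6991 0.3033 0.0049]
```

View pics/placed.png

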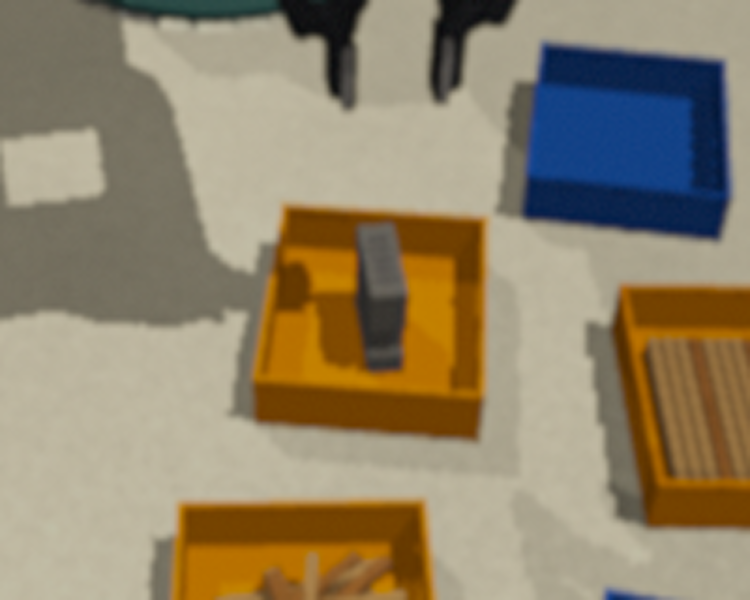

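The cassette stands upright mid-bin (crop pixel (382,295)), the bin is level and the gripper is clear.

jog_arm([
  [0,0,0,0,0,0,0.55],
  [0,0,0,0,0,0,0.55],
  [0,0,0,0,0,0,0.55],
])

```text
t: 14.95
position: [0.44, 0.1357, 0.1884]
ee_rot: [0.269, -3.129, 0.0]
force: [-0.1, 0.4, 0.2]
gripper_width: 0.0386
grasp_force: 0.0
```

```bash
python3 -c "
from station import close_job; print(close_job())"
```

```text
the job is handed in; nothing more can be done
None
```

The latch tripped, the cassette sprang up and was drawn out, and it now stands in the middle of the empty orange bin, which looks level; I handed the job in at about 15 s, and no verdict was returned.

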